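# Hold the recessed reset button of a bench instrument

## Robot

A 6-joint arm with a two-finger parallel gripper is mounted at the origin on the work surface. World frame = base frame: x ahead of the robot, y to its left, z up, the work surface at z = 0. Lengths are in mm, angles in degrees, forces in N, time in s.
With the tool pointing down it reaches from about 350 to 875 mm from the base axis. Payload 4.2 kg.
Tool frame: the origin (TCP) lies at the very end of the fingers, on their centre line; the grasp point (between the pads) lies 19 mm behind it; x points along the fingers, y is the direction in which the jaws open and shut, and the axes are right-handed (so a half turn about x gives the same grasp; the last joint's range is limited). The gripper opens to 85 mm and grips with 20 to 120 N. Pads are 22 mm wide; open, the fingers measure 114 mm over their backs; the gripper's body (76 mm by 85 mm) begins 54 mm behind the grasp point. The pads swing forward as they close: fully open they stand 13 mm farther back than shut.
Start: joints at [-48.266, 22.042, 0.453, 0, -68.411, -14.817], TCP at [282.954, -557.258, 231.312] pointing down, gripper open.
Joint ranges: [-179.83, 179.83], [-69.29, 118.12], [-61.27, 80.66], [-181.25, 117.63], [-171.15, -9.14], [-177.46, 177.46]. Speed limits (degrees/s): [159.86, 159.86, 180, 180, 180, 180].

## Interface

Orientations are given as [roll, pitch, yaw] about the fixed x, y, z axes, in that order (R = Rz(yaw) Ry(pitch) Rx(roll)).
In Python, from plant import r, cams gives the robot as it stands. Calls block until the motion is done:
- r.move_pose(position, orientation): joint-space move of the TCP to a pose.
- r.servo_line(position, attitude=None, speed=150, force_limit=None): straight line of the TCP; attitude=None keeps the orientation; speed is the mean speed in mm/s. With force_limit (N) it stops when the force on the tool has changed by that much, and returns True; else False.
- r.set_joints(angles): joint-space move.
- r.open_gripper() and r.close(): open the fingers fully, or close them until they stop; the grip force is fixed at half the most.
- r.wait(seconds).
- r.solve_ik(position, orientation): joint angles nearest the present ones, or None.
- cams.capture(name): name is "scene" or "top"; returns (picture, depth): 384x512x3 uint8, red, green, blue; 384x512 float32, mm along the optical axis (not along the pixel's ray), 0 where there is no reading.
- cams.camera_params(name): a dict with "intrinsics" (3x3 intrinsics, pixels), "k1" (the pictures are not rectified: a ray, as slopes to the right and down, at radius r is drawn at 1 + k1 r^2 times it, then the intrinsics apply), "R" (3x3) and "t" (3): a world point X has camera coordinates R X + t. Camera axes: x right, y down, z forward; pixel columns grow to the right and rows downward; lengths in mm; the calibration is good to about 2 mm. A picture is of the moment at which its call begins. camera_params takes no time and is no camera call.
A pose or a line that the arm cannot do raises r.IKError and nothing moves.
- r.sign_off(): hands the job in, once; it reports no verdict.
Readings, each from a call of its own:
- r.current_clock(): time.
- r.current_joints(): joint angles.
- r.current_qvel(): joint speeds.
- r.current_joint_efforts(): joint torques, N m.
- r.current_position(): TCP position.
- r.current_orientation(): TCP orientation.
- r.current_ft_force(): force on the tool from outside, world axes, zero at the start.
- r.current_wrist_torque(): the same for the moment, N m.
- r.current_width(): finger opening in mm.
Only numpy, scipy, OpenCV 4.12 (cv2) and the standard library are available. Lean on these libraries where they do the work, as an engineer would, in place of code of your own. Each camera call takes 0.05 s, during which the arm holds its last target.

## Task

A finned heatsink has been left over the reset hole in the top of the grey instrument: lift it off and set it down gently in the steel tray, and let go of it. Then draw the slim reset stylus (square handle) out of the wooden stand, reach its tip down through the hole and press the recessed button fully down. Finish while still gripping the stylus and holding the button down; leave the nut driver, the jar and the meter where they are.

Things in the scene. Friction and masses are not known exactly. Their poses are not given: they have to be found in the camera images.
- device: grey box-shaped instrument, fixed to the bench, 150 (x) x 190 (y) x 60 mm high, flat top with a dark window and vent slots beside the hole (printed flat). Origin at the centre of its underside on the bench, z up; x and y along its sides. The reset hole lies in its top at x = -30, y = +40 mm.
- reset_hole (a point): centre of the mouth of the reset hole, level with the instrument's top (60 mm above the bench). The hole is round, vertical, 14 mm in diameter with a 2 mm chamfer, framed by a thin bare-metal square, 32 mm over its outside, flush with the top; axes as device. At its bottom is the pale round button, 11 mm in diameter, its top 22 mm below the mouth at rest.
- reset_button (a joint): travel of the reset button in m: 0 at rest, 0.006 fully down against its stop (top then 28 mm below the mouth). Sprung: starts to move at 2 N, fully down at 5 N, comes back when let go.
- heatsink: loose aluminium heatsink, 56 (x) x 44 (y) x 36 mm high, 0.08 to 0.17 kg, upright fins running along its x, flat outer sides (y faces) fit to grip. Origin at the centre of its underside, z up. At the start it lies on the instrument's top, covering the reset hole.
- tray: shallow open steel tray, fixed on the bench left or right of the instrument, 140 x 140 mm outside, walls 4 mm thick and 18 mm high, floor top about 4 mm above the bench. Origin at the centre of its underside, z up, sides along x and y.
- stand: wooden tool stand, fixed on the bench on the side opposite the tray, 60 (x) x 150 (y) x 62 mm high. Origin at the centre of its underside. Two vertical holes in its top, 11 mm in diameter and 55 mm deep, at y = -40 and y = +40 mm; one holds the stylus, the other the nut driver.
- stylus: loose reset stylus of 50 g standing upright in one hole of the stand, 118 mm long: steel shaft 6 mm in diameter from the tip up to 50 mm, a black collar 20 mm in diameter from 50 to 54 mm that rests on the stand's top, then a black square handle 14 x 14 mm from 54 to 118 mm. Origin at the tip, z along the stylus towards the handle, x and y square to the handle's flats. In the stand its tip is 12 mm above the bench and the handle's top 130 mm.
- stylus_tip (a point): the tip of the stylus (same point and axes as stylus).
- nut_driver: bystander: loose nut driver standing in the stand's other hole, with a fatter round black handle 26 mm in diameter, top 124 mm above the bench. Origin at its tip, 12 mm above the bench. Not to be moved.
- jar: bystander: loose closed white jar, 48 mm in diameter, 45 mm high, standing on the bench. Origin at the centre of its underside. Not to be moved.
- meter: bystander: loose grey hand meter lying on the bench, 110 (x) x 60 (y) x 28 mm high, dial up to 32 mm. Origin at the centre of its underside. Not to be moved.
Mind the look-alikes: they are no part of the job. What is shaped like the stylus but turquoise is not meant. Several things look just like the tray: the one meant starts farthest to the robot's left.

How it is judged (in metres and radians):
On the way, in this order (a step that is already met when the one before it is completed fails the run):
1. the heatsink lies in the tray, let go (x of heatsink in the frame of tray between -0.065 and 0.065 m and y of heatsink in the frame of tray between -0.065 and 0.065 m and height (world z) of heatsink below 0.01 m and angle between heatsink's own z axis and vertical below 0.15 rad and contact force between the fingers and heatsink below 0.1 N), for 0.2 s.
2. the stylus is gripped and drawn clear of the stand (height (world z) of stylus_tip above 0.063 m and contact force between the fingers and stylus above 0.5 N), for 0.1 s.
At the end, for the whole second after the job is handed in: through the last second: the button at least 4.8 of its 6 mm down, pressed with over 2 N by the gripped stylus, its tip over 24 mm deep in the hole; the heatsink at rest, flat (0.15 rad) on the floor inside the tray; nut driver, jar and meter within 20 mm of their starts (value of joint reset_button above 0.0048 m and contact force between stylus and device above 2 N and contact force between the fingers and stylus above 0.5 N and horizontal distance between stylus_tip and reset_hole below 0.008 m and z of stylus_tip in the frame of reset_hole below -0.024 m and x of heatsink in the frame of tray between -0.065 and 0.065 m and y of heatsink in the frame of tray between -0.065 and 0.065 m and height (world z) of heatsink below 0.01 m and angle between heatsink's own z axis and vertical below 0.15 rad and linear speed of heatsink below 0.02 m/s and distance of each of nut_driver, jar, meter from where it was at the start of the episode below 0.02 m and angle between nut_driver's own z axis and vertical below 0.2 rad); the arm keeps its last pose, push and grip.
It fails at once if the heatsink was dropped or knocked off: it moved faster than 0.45 m/s while not in the fingers (linear speed of heatsink above 0.45 m/s and contact force between the fingers and heatsink below 0.05 N).
It fails at once if the nut driver, the jar or the meter was moved more than 20 mm or tipped (distance of any of nut_driver, jar, meter from where it was at the start of the episode above 0.02 m or angle between nut_driver's own z axis and vertical above 0.3 rad).
It also fails if it takes over 64 s, if anything falls off the work surface, if the arm or the gripper's body presses on something with over 40 N, if the wrist force passes 120 N, or if a joint passes its speed limit or range.

## Working session

There is one attempt and no reset: what is moved stays moved. The work goes in short steps, each a Python script; the robot and the scene stay as the last script left them, time stands still between calls to the robot, and variables do not carry over. Pictures are saved under pics/ and viewed, and the job is handed in when it is done.

```bash
ls; mkdir -p pics; python3 - <<'E'
from plant import r,cams
import cv2,numpy as np
for n in("scene","top"):
    p,d=cams.capture(n); cv2.imwrite(f"pics/{n}0.png",p[:,:,::-1]); np.save(f"pics/{n}0.npy",d)
    c=cams.camera_params(n); print(n,c)
print(r.current_clock(),r.current_orientation())
E
```

```text
pics
scene {'intrinsics': array([[424.99052239,   0.        , 256.63717185],
       [  0.        , 424.99052239, 190.77191354],
       [  0.        ,   0.        ,   1.        ]]), 'k1': -0.03007721872561846, 'R': array([[-0.15665921,  0.9876471 , -0.00333092],
       [ 0.65993179,  0.1021671 , -0.74434664],
       [-0.73481149, -0.11880694, -0.66778514]]), 't': array([ 139.85032706, -309.79445352, 1573.70762856])}
top {'intrinsics': array([[369.77178792,   0.        , 255.25340119],
       [  0.        , 369.77178792, 190.34396   ],
       [  0.        ,   0.        ,   1.        ]]), 'k1': 0.006118825833522155, 'R': array([[ 0.00227477, -0.99999284,  0.00302502],
       [-0.99695122, -0.00250376, -0.0779872 ],
       [ 0.07799421, -0.0028384 , -0.99694977]]), 't': array([ -52.13684843,  554.62746523, 1008.08051782])}
0.1 [ 93.35861331  89.88834409 120.26594767]
```

View pics/scene0.png

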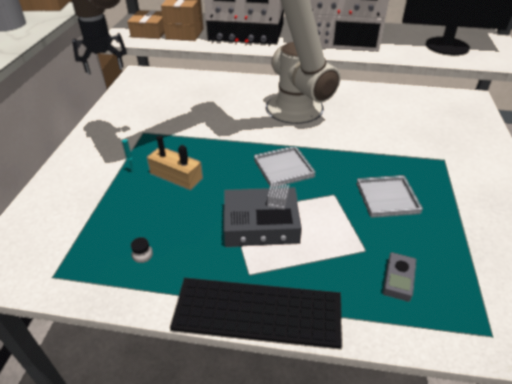

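View pics/top0.png

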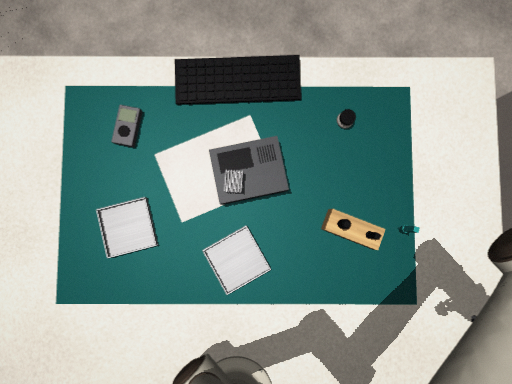

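The top view shows up = +x and left = +y. The tray meant is at (127,228), the heatsink at (234,181), the stand at (354,229) and the turquoise decoy at (409,230). I'll look at enlarged crops.

```bash
cat > h.py <<'E'
import numpy as np,cv2
from plant import r,cams
P={n:cams.camera_params(n) for n in("scene","top")}
def ray(n,uv):
    c=P[n];K=np.array(c["intrinsics"]);k=c["k1"]
    d=cv2.undistortPoints(np.array(uv,float).reshape(-1,1,2),K,np.array([k,0,0,0,0.]))[:,0]
    # inverts x_d = x(1+k r^2)
    R=np.array(c["R"]);t=np.array(c["t"])
    return -R.T@t, np.c_[d,np.ones(len(d))]@R
def at(n,uv,z):
    o,d=ray(n,uv); s=(z-o[2])/d[:,2]; return o+s[:,None]*d
def proj(n,X):
    c=P[n];R=np.array(c["R"])
    return cv2.projectPoints(np.array(X,float).reshape(-1,3),cv2.Rodrigues(R)[0],np.array(c["t"],float),np.array(c["intrinsics"]),np.array([c["k1"],0,0,0,0.]))[0][:,0]
def dep(n,uv,d):
    c=P[n];R=np.array(c["R"]);o,w=ray(n,uv)
    z=np.array([d[int(round(v)),int(round(u))] for u,v in uv]); return o+z[:,None]*w
def crop(img,u0,v0,w,h,s,out):
    c=cv2.resize(img[v0:v0+h,u0:u0+w],None,fx=s,fy=s,interpolation=cv2.INTER_CUBIC)
    for i in range(0,w,10):
        cv2.putText(c,str(u0+i),(i*s,8),0,.3,(0,0,255),1);cv2.line(c,(i*s,0),(i*s,h*s),(0,0,255) if i%50==0 else (90,90,90),1) if 0 else cv2.line(c,(i*s,8),(i*s,14),(0,0,255),1)
    for i in range(0,h,10):
        cv2.putText(c,str(v0+i),(0,i*s+4),0,.3,(0,0,255),1);cv2.line(c,(20,i*s),(26,i*s),(0,0,255),1)
    cv2.imwrite(out,c)
E
python3 - <<'E'
from h import *
i=cv2.imread("pics/top0.png")
crop(i,200,125,100,85,7,"pics/c1.png")
crop(i,310,200,110,60,7,"pics/c2.png")
s=cv2.imread("pics/scene0.png")
crop(s,110,125,200,130,4,"pics/c3.png")
crop(i,90,190,80,75,7,"pics/c4.png")
E
```

```text
(no output)
```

View pics/c1.png

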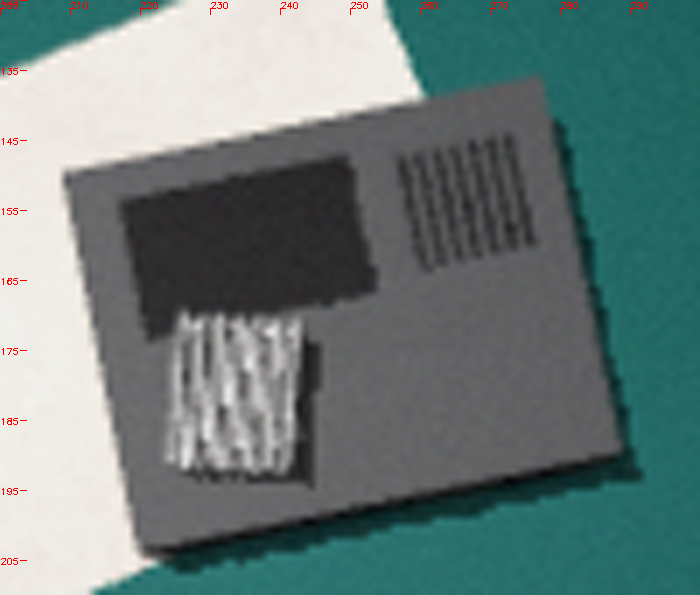

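View pics/c2.png

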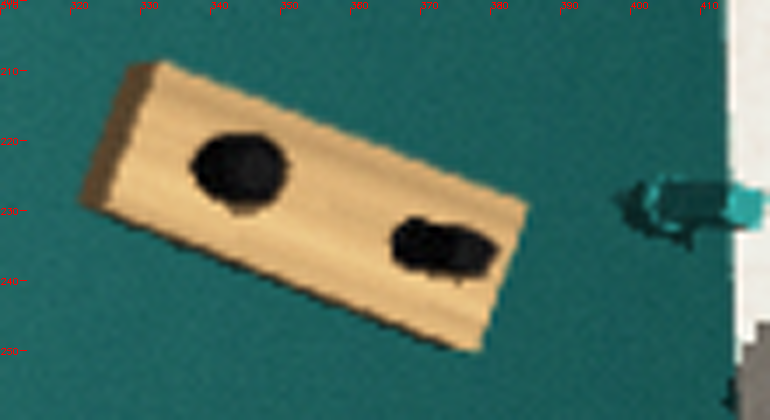

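View pics/c3.png

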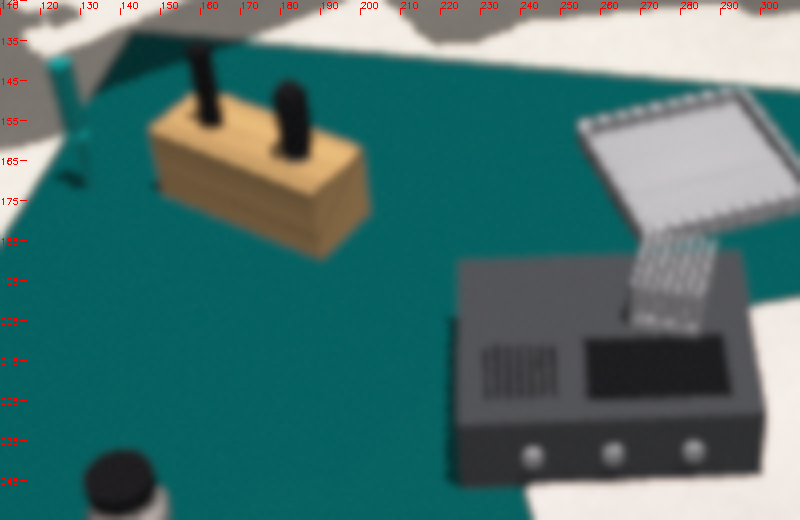

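View pics/c4.png

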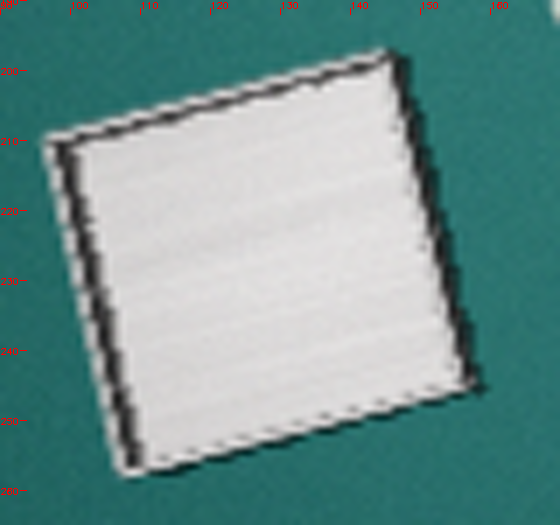

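```bash
cat > fit.py <<'E'
from h import *
from scipy.optimize import least_squares
def fit(n,px,u0,v0,s,z,sx,sy,name):
    uv=(np.array(px)+.5)/s-.5+[u0,v0]
    X=at(n,uv,z)[:,:2]; c=X.mean(0)
    L=np.linalg.norm(np.roll(X,-1,0)-X,axis=1)
    best=None
    for rot in range(4):
        m=np.roll(np.array([[1,1],[1,-1],[-1,-1],[-1,1]])*[sx/2,sy/2],rot,axis=0)
        def f(p):
            C,S=np.cos(p[2]),np.sin(p[2]);return (m@np.array([[C,S],[-S,C]])+p[:2]-X).ravel()
        for a in np.arange(0,6.28,.7):
            q=least_squares(f,[*c,a])
            ang=(np.degrees(q.x[2])+180)%360-180
            if abs(ang)<=91 and(best is None or q.cost<best[0]-1e-6 or (abs(q.cost-best[0])<1e-6 and abs(ang)<abs(best[2]))): best=(q.cost,q.x[:2].round(1),round(ang,2))
    print(name,"sides",L.round(1),"pose",best[1],best[2],"rms",round((best[0]/4)**.5,1)); return best
E
python3 - <<'E'
from fit import *
fit("top",[(63,173),(542,78),(625,452),(140,553)],200,125,7,60,150,190,"device")
fit("top",[(178,312),(303,318),(293,470),(165,462)],200,125,7,96,56,44,"hs")
fit("top",[(163,62),(528,205),(478,350),(105,208)],310,200,7,62,60,150,"stand")
fit("top",[(45,137),(392,50),(482,388),(122,475)],90,190,7,18,140,140,"tray")
d=np.load("pics/top0.npy")
X=dep("top",[(255,165),(230,180),(235,180),(237,188),(236,175),(372,236),(373,236),(374,235),(375,235),(376,236),(377,236),(378,236),(379,236),(345,224),(125,230),(330,220)],d);print(X.round(0))
E
```

```text
device sides [188.9 148.7 189.5 150. ] pose [608.6 -32.5] 11.87 rms 0.5
hs sides [46.4 56.6 47.3 55.9] pose [574.8   6.8] -3.58 rms 1.1
stand sides [147.8  58.2 149.8  59.9] pose [ 449.4 -315.8] -21.08 rms 0.7
tray sides [140.9 138.9 144.4 137.1] pose [452.5 304.7] 14.74 rms 1.7
[[ 621.  -50.   58.]
 [ 579.   17.   67.]
 [ 579.    3.   68.]
 [ 557.   -2.   68.]
 [ 588.   -1.  100.]
 [ 433. -344.  113.]
 [ 434. -344.  121.]
 [ 436. -346.  124.]
 [ 436. -346.  130.]
 [ 434. -350.  128.]
 [ 434. -352.  128.]
 [ 434. -353.  131.]
 [ 434. -356.  130.]
 [ 463. -274.  125.]
 [ 444.  314.    6.]
 [ 473. -249.   64.]]
```

Fits match the given sizes. Device is at (608.6,-32.5) yaw 11.9°, so the hole is at ≈(571,0.5), under the heatsink at (575,7). The stand's holes are at (464,-278) for the nut driver and (435,-353) for the slim stylus. I'll check the heatsink and the stylus yaw with depth before moving.

```bash
python3 - <<'E'
from fit import *
for n,box in(("top",(360,225,390,245)),("scene",(150,125,170,160))):
    d=np.load(f"pics/{n}0.npy")
    uv=[(u,v) for v in range(box[1],box[3]) for u in range(box[0],box[2]) if d[v,u]>0]
    X=dep(n,uv,d); m=(X[:,2]>72)&(X[:,2]<140)&(np.hypot(X[:,0]-435,X[:,1]+353)<25)
    print(n,m.sum(),X[m].mean(0).round(1)); 
    Y=X[m]; Y=Y[Y[:,2]>118]; print(Y.round(0).tolist()[:40])
for n,box in(("top",(215,160,250,200)),("scene",(262,178,295,212))):
    d=np.load(f"pics/{n}0.npy")
    uv=[(u,v) for v in range(box[1],box[3]) for u in range(box[0],box[2]) if d[v,u]>0]
    X=dep(n,uv,d); m=(X[:,2]>85)&(X[:,2]<110)
    Y=X[m].astype(np.float32);print(n,m.sum(),cv2.minAreaRect(Y[:,:2].copy()),Y[:,2].max())
i=cv2.imread("pics/top0.png");g=cv2.convertScaleAbs(i,alpha=3,beta=-20)
crop(g,360,222,28,24,24,"pics/c5.png")
s=cv2.imread("pics/scene0.png");g=cv2.convertScaleAbs(s,alpha=3,beta=-20)
crop(g,145,128,40,35,16,"pics/c6.png")
for p in[(571,0.5,64,-27),(452,305,60,-15)]:
    pass
for pos,ro in[((574.8,6.8,160),3.58),((574.8,6.8,66),3.58),((452.5,304.7,9),-14.74),((435,-353,79),21.08),((435,-353,79),-68.9),((435,-353,79),111.1),((571,.5,97),0)]:
    q=r.solve_ik(pos,[ro,90,0]);print(pos,ro,None if q is None else np.round(q,1))
E
```

```text
top 83 [ 435.1 -349.5  112.7]
[[444.0, -349.0, 121.0], [444.0, -351.0, 125.0], [441.0, -348.0, 125.0], [441.0, -350.0, 128.0], [441.0, -351.0, 131.0], [441.0, -354.0, 129.0], [439.0, -347.0, 120.0], [439.0, -347.0, 130.0], [439.0, -349.0, 131.0], [439.0, -353.0, 126.0], [439.0, -353.0, 133.0], [439.0, -357.0, 129.0], [439.0, -359.0, 129.0], [436.0, -346.0, 124.0], [436.0, -346.0, 130.0], [436.0, -349.0, 129.0], [436.0, -351.0, 130.0], [437.0, -353.0, 131.0], [437.0, -355.0, 134.0], [436.0, -359.0, 130.0], [437.0, -361.0, 131.0], [434.0, -344.0, 121.0], [434.0, -344.0, 130.0], [434.0, -347.0, 129.0], [434.0, -350.0, 128.0], [434.0, -352.0, 128.0], [434.0, -353.0, 131.0], [434.0, -356.0, 130.0], [434.0, -359.0, 128.0], [431.0, -345.0, 127.0], [432.0, -346.0, 130.0], [431.0, -349.0, 128.0], [432.0, -351.0, 129.0], [432.0, -354.0, 130.0], [432.0, -356.0, 130.0], [431.0, -360.0, 125.0], [429.0, -349.0, 121.0], [429.0, -348.0, 131.0], [429.0, -351.0, 129.0], [429.0, -353.0, 132.0]]
scene 123 [ 437.9 -353.7  105. ]
[[425.0, -357.0, 131.0], [429.0, -362.0, 129.0], [431.0, -358.0, 131.0], [42
[... 780 characters left out ...]
 119.0], [438.0, -349.0, 119.0], [444.0, -353.0, 119.0]]
top 164 ((574.3690795898438, 6.625247955322266), (44.0633430480957, 55.91596984863281), 86.44427490234375) 100.09572
scene 180 ((574.3134765625, 5.018135070800781), (44.39552688598633, 58.57305908203125), 85.16816711425781) 99.190544
(574.8, 6.8, 160) 3.58 [  16.8   20.7  -12.6    0.   -56.7 -110.4]
(574.8, 6.8, 66) 3.58 [  16.8   27.   -18.5    0.   -44.6 -110.4]
(452.5, 304.7, 9) -14.74 [  51.    29.6  -25.3    0.   -35.1 -126.2]
(435, -353, 79) 21.08 [-22.5  24.8 -19.9  -0.  -45.3 -88.6]
(435, -353, 79) -68.9 [-22.5  24.8 -19.9   0.  -45.3   1.4]
(435, -353, 79) 111.1 None
(571, 0.5, 97) 0 [  16.3   24.4  -17.3    0.   -48.3 -106.3]
```

View pics/c5.png

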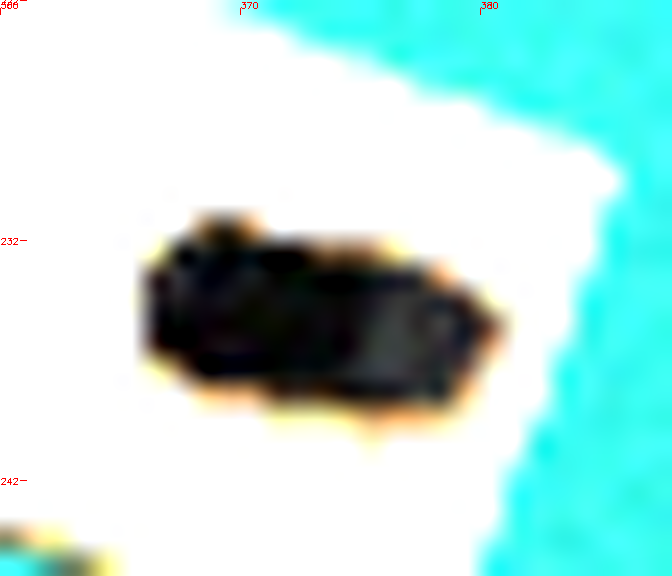

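View pics/c6.png

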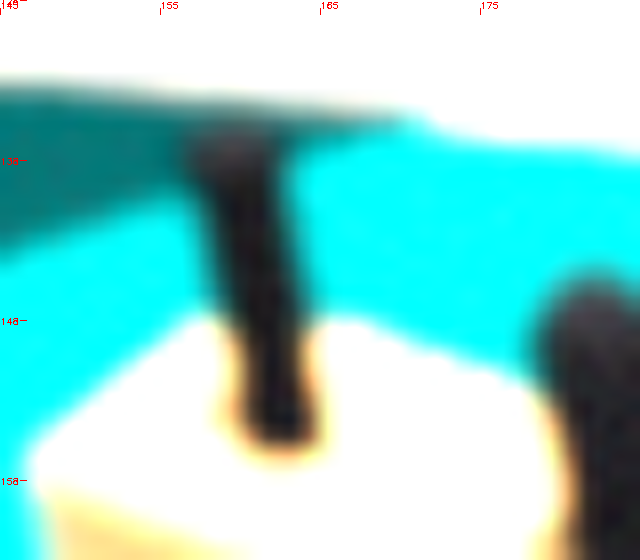

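The heatsink is confirmed by both cameras at ≈(574.5,6.5), yaw −3.6° to −4.8°. The stylus handle is at ≈(435.5,−353.5). Next I'll estimate the handle yaw by fitting its silhouette.

```bash
python3 - <<'E'
from h import *
def model(p,n,u0,v0,w,h,blur):
    S=16; im=np.zeros((h*S,w*S),np.uint8)
    x,y,a=p
    def hull(X):
        q=(proj(n,X)-[u0,v0]+.5)*S-.5
        cv2.fillConvexPoly(im,cv2.convexHull(np.round(q).astype(np.int32)),255)
    c,s=np.cos(a),np.sin(a)
    sq=np.array([[7,7],[7,-7],[-7,-7],[-7,7]])@np.array([[c,s],[-s,c]])+[x,y]
    hull([[*q,z] for q in sq for z in(66,130)])
    t=np.linspace(0,6.28,40)
    hull([[x+10*np.cos(k),y+10*np.sin(k),z] for k in t for z in(62,66)])
    im=cv2.GaussianBlur(im,(0,0),blur*S)
    return cv2.resize(im,(w,h),interpolation=cv2.INTER_AREA)/255.
t=cv2.imread("pics/top0.png")[:,:,2].astype(float); s=cv2.imread("pics/scene0.png")[:,:,2].astype(float)
A=("top",362,226,22,18)
I=t[226:244,362:384]
# red channel: wood bright
print(I.round(0).astype(int)[::3])
valid=np.ones_like(I,bool); W=cv2.fitLine
res=[]
for a in range(-45,45,3):
    b=1e9
    for x in np.arange(431,441,1.):
        for y in np.arange(-358,-348,1.):
            for bl in(.5,.8):
                m=model((x,y,np.radians(a)),*A,bl)
                M=np.c_[m.ravel(),np.ones(m.size)]
                c,_,_,_=np.linalg.lstsq(M,I.ravel(),rcond=None)
                e=((M@c-I.ravel())**2).mean()
                if e<b:b=e;k=(x,y,bl)
    res.append((round(b,1),a,k))
for q in res:print(q)
E
```

```text
[[216 216 210 209 204 199 199 195 193 199 202 205 209 209 202 164 125  94
   59  34  24  28]
 [218 222 222 223 223 222 222 222 215 216 210 209 204 201 199 198 193 202
  204 211 209 210]
 [216 215 211 207 136  19  18   7  12  11  18  49  48  63 111 166 207 211
  212 209 207 195]
 [228 227 226 205  19   7   4   9   5  10   5  11  11  18  27  21  28  16
   51 150 218 151]
 [231 233 235 234 229 175  95  84  78  39  34  33  19  19  22  32  32  96
  221 211 101  28]
 [216 217 221 224 225 229 227 229 232 234 233 234 231 227 228 224 224 222
  209  58  26  25]]
(np.float64(2198.3), -45, (np.float64(435.0), np.float64(-352.0), 0.5))
(np.float64(2162.8), -42, (np.float64(435.0), np.float64(-352.0), 0.5))
(np.float64(2148.7), -39, (np.float64(435.0), np.float64(-352.0), 0.5))
(np.float64(2137.1), -36, (np.float64(435.0), np.float64(-352.0), 0.5))
(np.float64(2112.8), -33, (np.float64(435.0), np.float64(-352.0), 0.5))
(np.float64(2105.7), -30, (np.float64(435.0), np.float64(-352.0), 0.5))
(np.float64(2110.4), -27, (np.float64(435.0), np.float64(-352.0), 0.5))
(np.float64(2122.5), -24, (np.float64
[... 896 characters left out ...]
64(2245.0), 15, (np.float64(435.0), np.float64(-352.0), 0.5))
(np.float64(2238.1), 18, (np.float64(435.0), np.float64(-352.0), 0.5))
(np.float64(2251.7), 21, (np.float64(435.0), np.float64(-352.0), 0.5))
(np.float64(2250.0), 24, (np.float64(435.0), np.float64(-352.0), 0.5))
(np.float64(2250.5), 27, (np.float64(435.0), np.float64(-352.0), 0.5))
(np.float64(2247.4), 30, (np.float64(435.0), np.float64(-352.0), 0.5))
(np.float64(2248.7), 33, (np.float64(435.0), np.float64(-352.0), 0.5))
(np.float64(2256.5), 36, (np.float64(435.0), np.float64(-352.0), 0.5))
(np.float64(2223.5), 39, (np.float64(435.0), np.float64(-352.0), 0.5))
(np.float64(2203.9), 42, (np.float64(435.0), np.float64(-352.0), 0.5))
```

Best yaw is about −27° (roughly stand-aligned). I'll grip it across the stand, away from the nut driver. Heatsink first.

```bash
python3 - <<'E'
from h import *
o=[4,90,0]
r.move_pose([574.5,6.3,190],o); r.servo_line([574.5,6.3,110],speed=150)
print(r.current_clock())
print(r.servo_line([574.5,6.3,66],speed=60,force_limit=10))
r.close(); print(r.current_width(),r.current_position(),r.current_ft_force())
r.servo_line([574.5,6.3,90],speed=50)
print(r.current_width(),r.current_ft_force(),r.current_clock())
p,d=cams.capture("scene");cv2.imwrite("pics/s1.png",cv2.resize(p[60:290,110:430,::-1],None,fx=2.4,fy=2.4))
E
```

```text
3.05
False
43.334324364744035 [574.96218544   6.43447356  66.59244743] [-0.88463875  0.91387495  1.99367272]
43.02362198494494 [ 0.25455691  0.80953479 -1.33992009] 5.0333
```

View pics/s1.png

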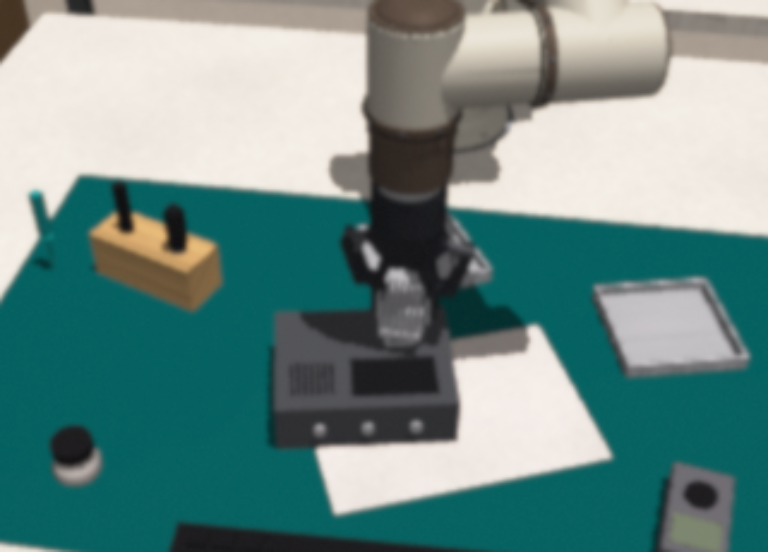

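The heatsink is held between the fingers (about (403,310) in the picture) and clear of the instrument. Width is 43 mm, as expected. On to the tray.

```bash
python3 - <<'E'
from h import *
o=[-14.7,90,0]
r.servo_line([574.5,6.3,150],speed=100)
r.move_pose([452.5,304.7,130],o); print(r.current_clock(),r.current_width())
r.servo_line([452.5,304.7,22],speed=90)
print(r.servo_line([452.5,304.7,7],speed=15,force_limit=4),r.current_position(),r.current_ft_force(),r.current_clock())
r.wait(.2)
r.open_gripper(); print(r.current_width(),r.current_ft_force())
r.servo_line([452.5,304.7,140],speed=120); print(r.current_clock())
r.move_pose([435.5,-353,190],[-65,90,0]); print(r.current_clock(),r.current_joints())
for n in("top","scene"):
    p,d=cams.capture(n); cv2.imwrite(f"pics/{n}2.png",p[:,:,::-1]); np.save(f"pics/{n}2.npy",d)
i=cv2.imread("pics/top2.png")
crop(i,200,125,100,85,7,"pics/d1.png"); crop(i,90,190,80,75,7,"pics/d2.png")
E
```

```text
7.0583 43.23214282599948
True [452.41453312 304.63445615  10.56512373] [-1.45598038  0.71325731  3.78564513] 9.15
85.48976767632813 [ 0.15304467  1.20842757 -0.46088379]
11.075
13.425 [-2.24080216e+01  1.77448193e+01 -1.22735845e+01 -3.72883561e-03
 -5.99890408e+01 -2.54443968e+00]
```

View pics/d1.png

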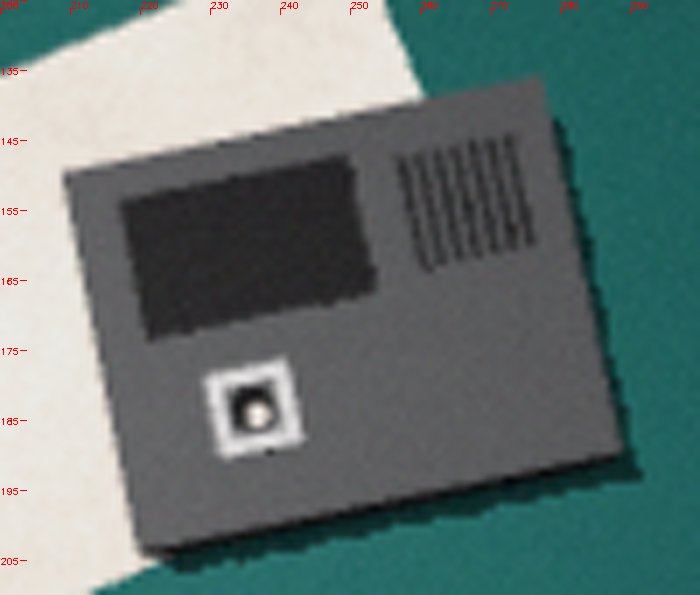

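View pics/d2.png

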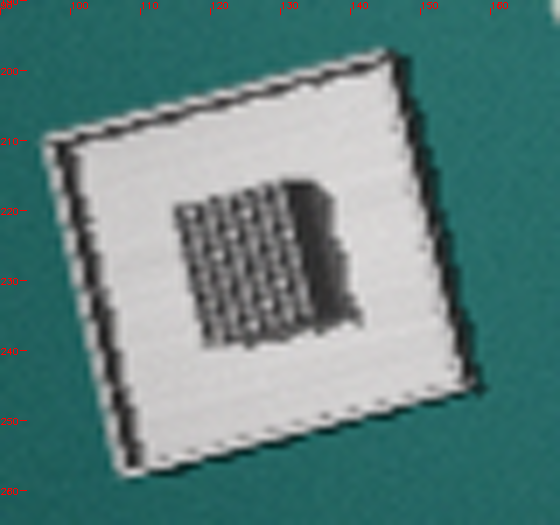

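View pics/scene2.png

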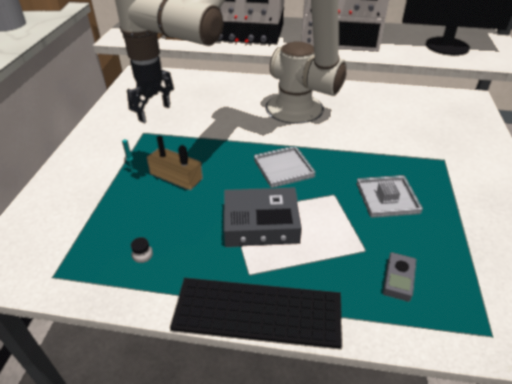

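The heatsink sits flat in the middle of the tray (127,228), and the hole is uncovered. Its frame corners in the crop are about (205,377),(287,357),(304,440),(220,458), with the pale button at ≈(236.5,184). Measuring the hole and checking the gripper's alignment over the stylus.

```bash
python3 - <<'E'
from fit import *
fit("top",[(205,377),(287,357),(304,440),(220,458)],200,125,7,60,32,32,"frame")
fit("top",[(180,205),(282,180),(313,325),(208,347)],90,190,7,40,56,44,"hs")
print(at("top",[((257+.5)/7-.5+200,(413+.5)/7-.5+125)],38))
s=cv2.imread("pics/scene2.png"); crop(s,250,180,60,40,12,"pics/e1.png"); crop(s,110,60,90,130,5,"pics/e2.png")
print(proj("scene",[[435.5,-353,190],[435.5,-353,130],[571,.5,60]]))
E
```

```text
frame sides [32.4 32.7 32.9 31.7] pose [571.8   1.4] 12.24 rms 0.4
hs sides [40.4 57.5 41.1 56. ] pose [452.  302.8] 13.17 rms 1.2
[[571.99074044   1.33338174  38.        ]]
[[155.93763457 118.27581925]
 [159.297004   136.31272268]
 [275.97459904 199.32328002]]
```

View pics/e1.png

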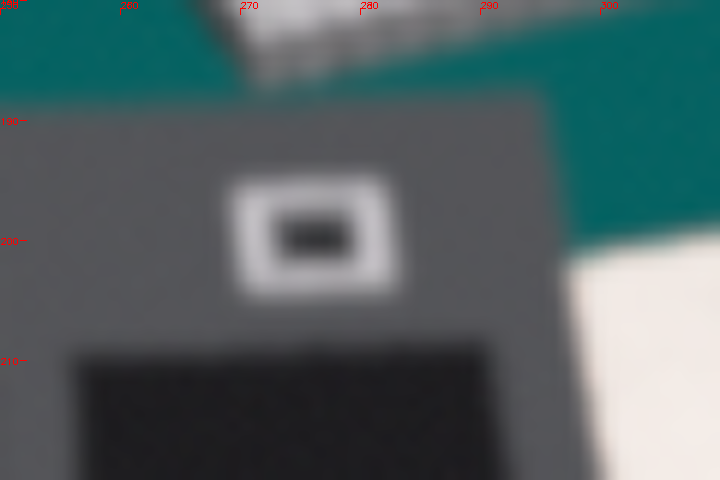

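View pics/e2.png

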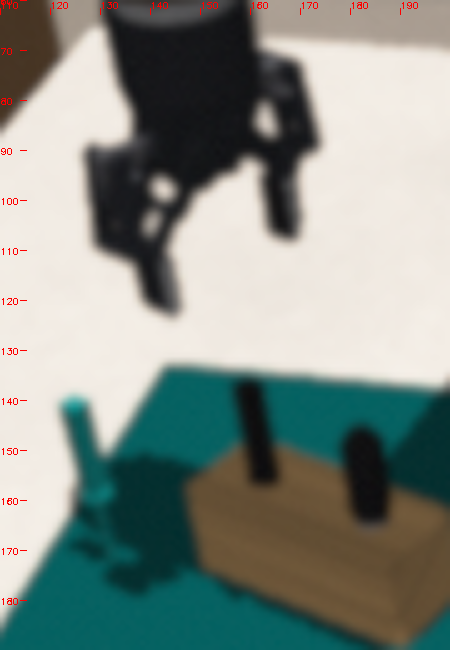

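The grip is centred on the stylus in the picture: finger-tip midpoint (155.5,114.5), prediction (155.9,114.4). The hole measures (571.8,1.4) from the top camera and ≈(571,0.3) from the scene camera, so I'll use (571.4,1). Taking the stylus now.

```bash
python3 - <<'E'
from h import *
r.servo_line([435.3,-353,120],speed=120)
print(r.servo_line([435.3,-353,79],speed=50,force_limit=8),r.current_position())
r.close(); r.wait(.2);print(r.current_width(),r.current_ft_force(),r.current_wrist_torque(),r.current_position())
print(r.servo_line([435.3,-353,150],speed=60,force_limit=25),r.current_width(),r.current_ft_force(),r.current_wrist_torque(),r.current_clock())
for n in("top","scene"):
    p,d=cams.capture(n); cv2.imwrite(f"pics/{n}3.png",p[:,:,::-1])
crop(cv2.imread("pics/scene3.png"),110,60,90,130,5,"pics/f1.png"); crop(cv2.imread("pics/top3.png"),310,190,110,80,7,"pics/f2.png")
E
```

```text
False [ 435.52826618 -353.1381636    79.22954909]
13.412675085498694 [-0.71012729 -0.13471129  2.1261262 ] [ 0.04259027  0.04573638 -0.00941981] [ 435.3539993  -353.05672853   79.13088036]
False 12.945254265547801 [ 0.54942029  0.43057202 -1.29119437] [ 0.01779939  0.04846596 -0.00920628] 17.4083
```

View pics/f1.png

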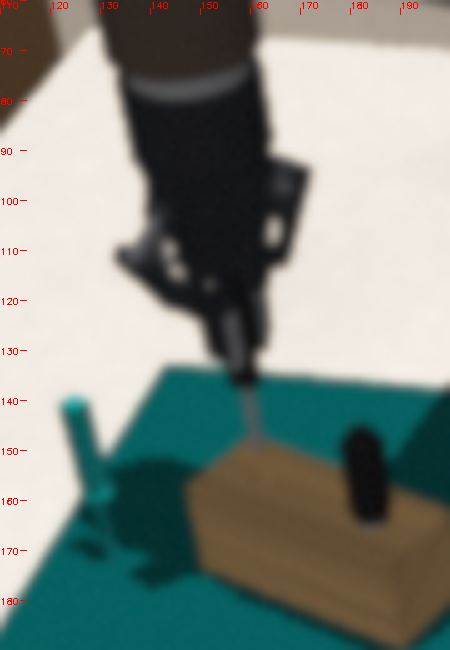

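View pics/f2.png

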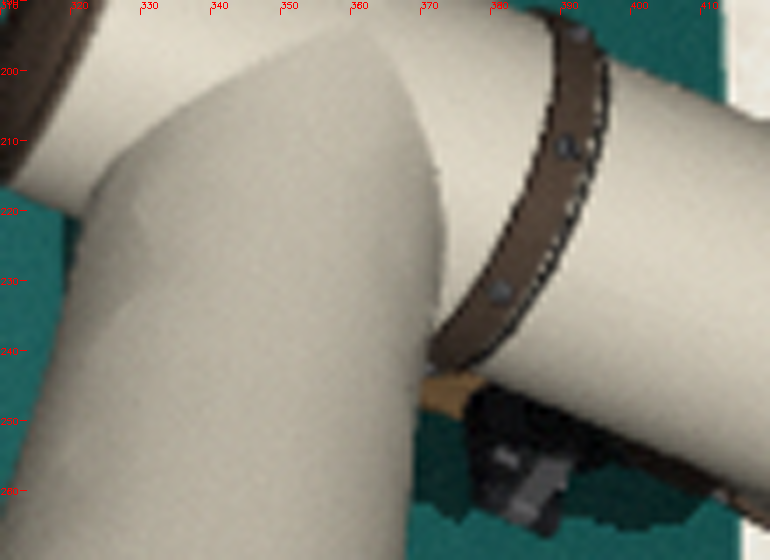

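The stylus is gripped square (width 12.9, same ~1 mm bias as the heatsink) and clear, with its tip at crop (258,442) just above the stand. I'll lift it over the nut driver, hover above the hole and check the tip.

```bash
python3 - <<'E'
from h import *
print(proj("scene",[[435.3,-353,83]]))
r.servo_line([435.3,-353,235],speed=120)
r.move_pose([571.4,1,200],[-65,90,0])
r.servo_line([571.4,1,140],speed=80); r.wait(.3)
print(r.current_clock(),r.current_position(),r.current_width(),r.current_ft_force())
p,d=cams.capture("scene"); cv2.imwrite("pics/scene4.png",p[:,:,::-1])
crop(p[:,:,::-1],240,130,70,80,7,"pics/g1.png")
p,d=cams.capture("top"); crop(p[:,:,::-1],200,125,100,85,7,"pics/g2.png")
print(proj("scene",[[571.4,1,73],[571.4,1,60],[571.4,1,123],[571.4,1,127]]),proj("top",[[571.4,1,73]]))
E
```

```text
[[161.8079147  149.60187123]]
20.9833 [571.5664162    1.08977745 140.37612979] 13.297859947057777 [-0.21358593  0.8289756  -1.7129019 ]
[[276.28199066 195.79291883]
 [276.14523249 199.44620308]
 [276.82775671 181.19005952]
 [276.87282577 179.98247335]] [[235.77462443 182.52243126]]
```

View pics/g1.png

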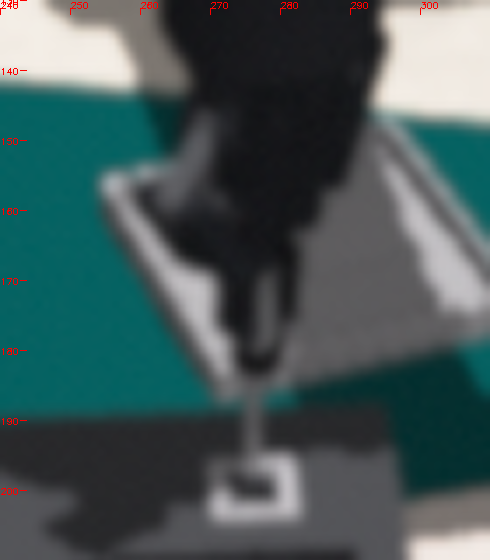

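View pics/g2.png

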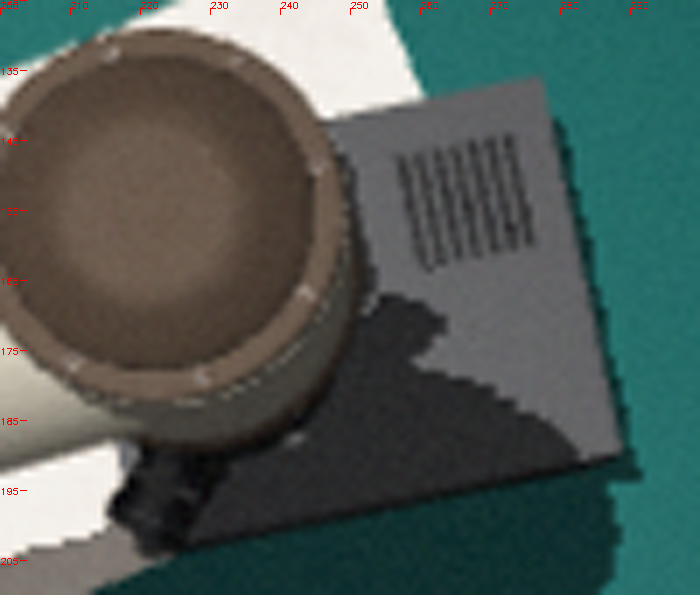

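The shaft (u≈275.9) lines up with the hole centre (≈275.9, row 199). Descending, guarded.

```bash
python3 - <<'E'
from h import *
print(r.servo_line([571.4,1,110],speed=30,force_limit=3),r.current_position(),r.current_ft_force())
f0=r.current_ft_force()
if r.current_position()[2]<112:
    hit=r.servo_line([571.4,1,92],speed=8,force_limit=9)
    print(hit,r.current_position(),r.current_ft_force()-f0); r.wait(.5)
    print(r.current_position(),r.current_ft_force()-f0,r.current_width(),r.current_clock())
E
```

```text
False [571.56078209   1.02940714 110.22584178] [-0.35322165 -0.18782012 -0.55112821]
True [571.51200683   0.97164306  98.99398274] [-0.98335253  1.08205931  6.08795312]
[571.48188582   0.96782413  98.97030939] [-0.81830653  1.1614804   6.11517934] 13.278079731721968 24.15
```

```bash
python3 - <<'E'
from h import *
f0=r.current_ft_force();z=r.current_position()[2]
print(r.servo_line([571.4,1,97.8],speed=4,force_limit=8),f0)
for k in range(3):
    r.wait(.4);print(r.current_position().round(2),r.current_ft_force().round(2),r.current_width())
p,d=cams.capture("scene"); cv2.imwrite("pics/scene5.png",p[:,:,::-1]); crop(p[:,:,::-1],240,130,70,80,7,"pics/k1.png")
E
```

```text
False [-1.17152817  0.97366028  5.56405113]
[571.66   0.99  98.85] [-2.08  0.36  8.75] 13.536030496886257
[571.66   0.99  98.87] [-0.45  0.58  8.91] 13.14417689664904
[571.67   1.    98.84] [-2.75  0.8   8.59] 13.416491783347778
```

View pics/k1.png

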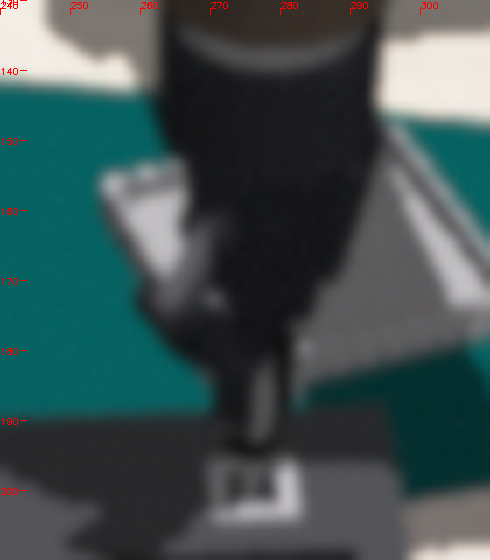

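View pics/scene5.png

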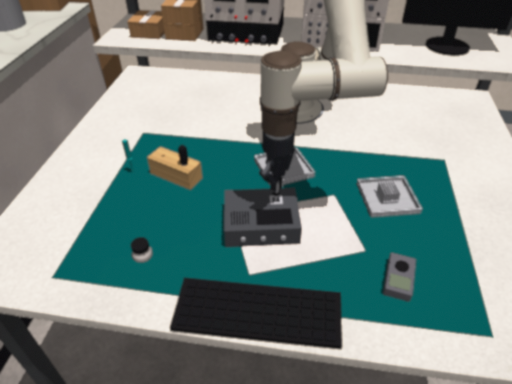

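The position is stuck at the expected depth (tip 28 mm below the mouth) while the force rises past 8 N, so the button is on its stop. The bystanders are unmoved, so I'm handing in.

```bash
python3 - <<'E'
from h import *
r.sign_off(); print(r.current_clock(),r.current_ft_force(),r.current_position(),r.current_width())
E
```

```text
the job is handed in; nothing more can be done
the job is handed in; nothing more can be done
```

I moved the heatsink into the leftmost tray and let go of it. Then I drew the black square-handled stylus out of the stand, lowered it into the reset hole and pressed the button to its stop. I handed in at about 26 s (limit 64 s) with the stylus still gripped and pushing; no verdict is reported.

**Last checks:**
- **Button:** the TCP stopped at z = 98.85 mm, so the tip is about 28 mm below the mouth. That relies on the stylus not having slipped in the grip. The force reading was 8.6–8.9 N and rose while the position stayed put, so the button is on its stop.
- **Tip position:** the TCP is within about 1 mm of the measured hole centre. The two cameras put the hole about 1 mm apart ((571.8, 1.4) and about (571, 0.3)), so I aimed in between. Before the descent the shaft lined up with the hole in the scene picture.
- **Grip:** the width reads about 13.3 mm on the 14 mm handle. The heatsink also read about 1 mm small, so I take this as sensor bias.
- **Heatsink:** it lies flat near the middle of the tray, measured at (452, 303) against the tray centre (452.5, 305).
- **Bystanders:** the nut driver, jar and meter look unmoved in the last scene picture; I compared them by eye and did not measure them.

No check failed. The handle's yaw was only a rough estimate (about −27°) before the grasp, but the fingers closed square on it.

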